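# Find the hidden push plate and spring the cutlery drawer

### The arm

A 6-joint arm with a two-finger parallel gripper is mounted at the origin on the work surface. World frame = base frame: x ahead of the robot, y to its left, z up, the work surface at z = 0. Lengths are in m, angles in rad, forces in N, time in s.
With the tool pointing down it reaches from about 0.35 to 0.95 m from the base axis. Payload 17.4 kg.
Tool frame: the origin (TCP) lies midway between the tips of the shut fingers; the grasp point (between the pads) lies 19 mm behind it; z points along the fingers, y is the line along which they close (so a half turn about z gives the same grasp; the last joint's range is limited). The gripper opens to 93 mm and grips with 3 to 60 N. Pads are 15 mm wide; open, the fingers measure 128 mm over their backs; the gripper's body (75 mm by 188 mm) begins 65 mm behind the grasp point.
Start: joints at [1.104, 0.116, 1.442, -0, 1.584, -0.038], TCP at [0.281, 0.614, 0.219] pointing down, gripper open.
Joint ranges: [-2.83, 2.83], [-0.83, 2.19], [0.07, 2.5], [-1.14, 4.28], [0.01, 3], [-2.97, 2.97]. Speed limits (rad/s): [1.89, 1.89, 2.22, 3.14, 3.14, 3.14].

### API

Orientations are given as a 3x3 rotation matrix whose columns are the frame's x, y, z axes.
In Python, from workcell import status, vision, bot gives the robot as it stands.
- The arm moves only by the tool apply_moves, never from a script. Its argument "rows" is a list of rows, each a list of 6 numbers: the shift along the tool's x, y, z as a fraction of full scale, then the turn, a rotation vector about the tool's x, y, z as a fraction of full scale. A call has 1 to 5 rows; each row shifts and turns the commanded pose from where the row before left it, along the tool's axes as they then stand; what a row does not reach is not made up. Full scale, the value 1, is 0.06 m for a shift and 180 degrees for a turn. A row lasts 1/8 s, in which the tool goes at most 62.5 mm and 10.7 degrees, less where a joint would pass 70% of its speed; a pose out of reach is approached as far as the arm can. A call with a number of a shift or a turn outside -1 to 1 is refused whole. A call with a gripper value outside its range is refused whole. "claw" is the gripper's target within -1 to 1 (fully open at 1, half-way at 0, shut at -1), set as the call begins (left out, the last holds). The fingers move at their own pace and stop on an object; "grip_force" is the grip in N (left out, the last holds). Time passes only in rows, so rows that do not move let the fingers close. It gives the time, the measured TCP pose, the force, the opening and the grip force at its end, in the units of the state.
- status.state(): the state, without advancing time (a new reading comes with each control period).
- vision.get_image(name): name is "scene" or "top" or "wrist"; returns (picture, depth): 480x640x3 uint8, blue, green, red; 480x640 float32, m along the optical axis (not along the pixel's ray), 0 where there is no reading.
- vision.calibration(name): a dict with "K" (3x3 intrinsics, pixels), "rvec" (rotation vector, rad) and "tvec" (3), from world to camera coordinates, as OpenCV has them. Camera axes: x right, y down, z forward; pixel columns grow to the right and rows downward; lengths in m; the calibration is good to about 2 mm. The wrist camera is an equidistant fisheye: a pixel r from the principal point sees the ray r / f radians off the axis. A picture is of the moment at which its call begins: read the wrist's pose just before it. calibration takes no time and is no camera call; for the wrist camera it gives the pose at the moment of the call.
- bot.close_job(): hands the job in; it is judged then, once.
The state is a dict: "t": time; "joint_positions": joint angles; "joint_velocities": joint speeds; "joint_torque": joint torques, N m; "eef_pos": TCP position; "orientation": TCP orientation; "contact_force": force on the tool from outside, world axes, zero at the start; "wrist_torque": the same for the moment, N m; "gripper_width": opening from 0.0 (shut) to 1.0 (fully open); "grasp_force": force on a finger pad.
Only numpy, scipy, OpenCV 4.12 (cv2) and the standard library are available. Lean on these libraries where they do the work, as an engineer would, in place of code of your own. Each camera call takes 0.05 s, during which the arm holds its last target. There are 200 camera calls.

### The job

The cutlery chest on the kitchen table has no handle: feel with a fingertip along its green top panel for the hidden push plate, press it in so that the drawer springs open by itself, then let go and move clear. Do not pull the drawer out any further, and leave the mould, the fork and the other kitchen things where they are.

Things in the scene. Friction and masses are not known exactly. Their poses are not given: they have to be found in the camera images.
- chest: Low brown wooden cutlery chest fixed to the table, 200 (its x) x 390 (its y) mm, 86 mm high. Origin: centre of its underside; z up. Drawer on its +x side, away from the robot. On top, between two raised wooden end caps (each 112 mm along y, tops 86 mm above the table), lies a flat rigid green metal panel, 166 mm along y, 190 mm along x, surface 80 mm above the table.
- panel_mid (a point): Middle of the visible green panel, on its surface; axes as the chest's (x towards the drawer side, y along the chest, z up). The hidden push plate is not necessarily here: its centre lies on the line through this point along y, anywhere up to 55 mm to either side. It is a rectangle, 52 mm along y, 50 mm along x, in a 54 x 52 mm opening, its surface 2 mm below the panel's.
- push_plate (a joint): Hidden spring plate, the same green as the panel, only a thin seam shows. Value: how far it is pressed in, m, 0 at rest, 0.006 at its stop. It needs about 3 N to start, 5 N at the stop, and springs back when let go. It frees the drawer once pressed in a little over 4 mm (fingertip over 6 mm below the panel's surface); pressing to the stop (8 mm below) is harmless.
- drawer (a joint): Drawer of the chest, pale wood front on the +x side. Value: how far it is out, m, 0 shut (caught) up to 0.09. Freed by the push plate, a light spring pushes it out along the chest's x in about half a second and leaves it standing about 0.043 to 0.046 out.
- drawer_front (a point): Centre of the outer face of the drawer's front (362 mm wide, 52 mm high), 38 mm above the table; moves with the drawer.
- mould: Small red plastic mould, a cup 34 mm high and 56 mm across its rim, standing loose on one of the chest's end caps. Origin: centre of its underside. Leave alone.
- fork: Stainless fork, about 175 mm long, 24 mm wide, 4 mm thick, lying loose on the other end cap roughly along the chest's x. Origin: on its underside about mid-length. Leave alone.
- bowl: Grey stoneware bowl, 150 mm across, 65 mm high, to the left on the table. Origin: centre of its underside. Leave alone.
- rolling_pin: Short beech rolling pin, 310 mm long, 44 mm thick, lying near the right edge of the table. Origin: on its underside at mid-length. Leave alone.
- tin: Squat metal tin, 107 mm across, 78 mm high, with twist-lock lid and an orange rubber ring, to the right on the table. Origin: centre of its underside. Leave alone.
- mug: White mug, 80 mm across, 90 mm high, to the right beyond the tin. Origin: centre of its underside. Leave alone.
- jar: Amber glass jar, 70 mm across, 100 mm high, to the left beyond the bowl. Origin: centre of its underside. Leave alone.

How it is judged:
By the outcome, as a careful person would: the job done as asked, in the order asked, and still so for the second after the job is handed in, with the robot touching nothing.
It also fails if it takes over 48 s, if anything falls off the work surface, if the arm or the gripper's body presses on something with over 40 N, if the wrist force passes 120 N, or if a joint passes its speed limit or range.

## Working session

There is one attempt and no reset: what is moved stays moved. The work goes in short steps, Python scripts to look and compute and a tool call to move; the robot and the scene stay as the last step left them, time stands still between calls to the robot, and variables do not carry over. Pictures are saved under pics/ and viewed, at most 10 in all, crops included, and the job is handed in when it is done.

Besides the shell and the picture viewer there is one more tool, called after "Request:" by a JSON object that holds its "fn" and its "kwargs", one argument or row to a line. apply_moves: Moves the arm, as the interface text tells. Its arguments: {"type":"object","properties":{"rows":{"type":"array"},"claw":{"type":"number"},"grip_force":{"type":"number"}},"required":["rows"]}

```bash
mkdir -p pics; python3 - <<'E'
from workcell import status, vision
import cv2,numpy as np
s=status.state();print({k:np.round(v,3).tolist() for k,v in s.items()})
a=[]
for n in("scene","top"):
    p,d=vision.get_image(n);cv2.imwrite(f"pics/{n}.png",p);np.save(f"pics/{n}_d.npy",d)
    c=vision.calibration(n);print(n,c)
E
```

```text
{'t': 0.0, 'joint_positions': [1.104, 0.116, 1.442, -0.0, 1.584, -0.038], 'joint_velocities': [-0.001, 0.001, 0.0, -0.0, 0.001, 0.001], 'joint_torque': [0.001, -72.123, -62.263, 0.078, 0.024, -0.0], 'eef_pos': [0.281, 0.614, 0.218], 'orientation': [[-0.909, 0.416, -0.001], [0.416, 0.909, -0.001], [0.0, -0.001, -1.0]], 'contact_force': [0.762, -0.223, -0.203], 'wrist_torque': [0.025, -0.002, -0.03], 'grasp_force': 0.0, 'gripper_width': 1.0}
scene {'K': array([[460.96869977,   0.        , 313.59871143],
       [  0.        , 460.96869977, 238.56910449],
       [  0.        ,   0.        ,   1.        ]]), 'rvec': array([ 2.00545064,  0.74582191, -0.39199151]), 'tvec': array([-0.4135191 , -0.12309428,  1.75023838])}
top {'K': array([[442.87633986,   0.        , 319.20162276],
       [  0.        , 442.87633986, 235.33259672],
       [  0.        ,   0.        ,   1.        ]]), 'rvec': array([ 2.14969884, -2.20905233,  0.12917591]), 'tvec': array([-0.02522083,  0.54585503,  1.32448183])}
```

View pics/top.png

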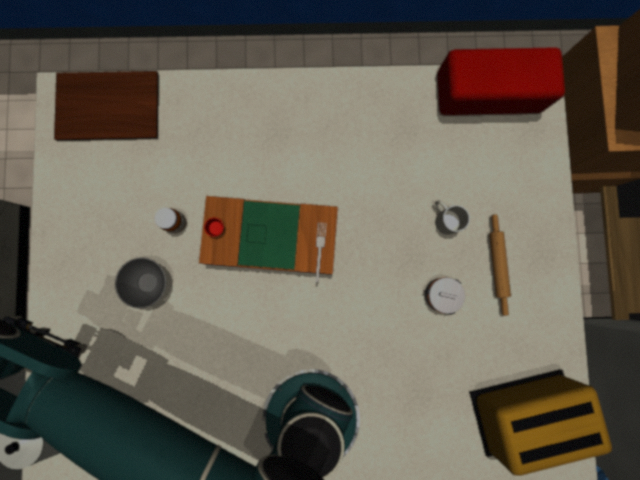

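View pics/scene.png

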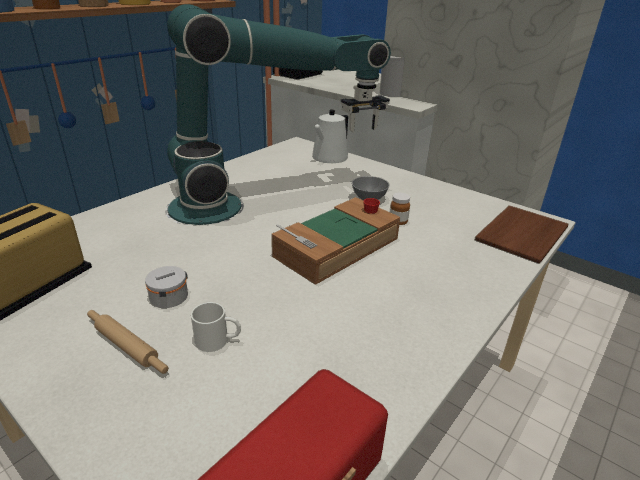

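The top view shows the green panel at about u 240–300, v 200–270, with a faint seam square around (257, 233). The mould is at (215, 228) and the fork at (320, 245). Next I'll measure the panel and enlarge the seam.

```bash
cat > h.py <<'E'
import cv2,numpy as np
def cast(c,px,z):
    K,R,t=c["K"],cv2.Rodrigues(c["rvec"])[0],c["tvec"]
    px=np.atleast_2d(px).astype(float)
    r=np.c_[(px-[K[0,2],K[1,2]])/[K[0,0],K[1,1]],np.ones(len(px))]@R
    o=-R.T@t
    return o+r*((z-o[2])/r[:,2])[:,None]
def green(p):
    h=cv2.cvtColor(p,cv2.COLOR_BGR2HSV)
    return cv2.inRange(h,(45,90,25),(85,255,255))
E
python3 - <<'E'
from workcell import vision
from h import *
p=cv2.imread("pics/top.png");c=vision.calibration("top")
m=green(p)*0
m[190:280,190:345]=green(p)[190:280,190:345]
k=max(cv2.findContours(m,0,2)[0],key=cv2.contourArea)
w=cast(c,k[:,0],.08)
r=cv2.minAreaRect((w[:,:2]*1000).astype(np.float32));print("panel",r,cv2.boxPoints(r))
z=cv2.resize(p[190:280,190:345],None,fx=5,fy=5,interpolation=cv2.INTER_CUBIC)
z=cv2.convertScaleAbs(z,alpha=2)
cv2.imwrite("pics/z.png",z)
print(cast(c,[[247,224],[268,226],[246,243],[267,245],[257,234]],.08).round(3))
E
```

```text
panel ((545.8043823242188, 109.26573181152344), (161.96182250976562, 186.93679809570312), 83.86892700195312) [[444.2216    38.73075 ]
 [630.0891    18.765282]
 [647.3872   179.80072 ]
 [461.51965  199.76617 ]]
[[0.579 0.172 0.08 ]
 [0.571 0.11  0.08 ]
 [0.523 0.175 0.08 ]
 [0.515 0.114 0.08 ]
 [0.548 0.143 0.08 ]]
```

View pics/z.png

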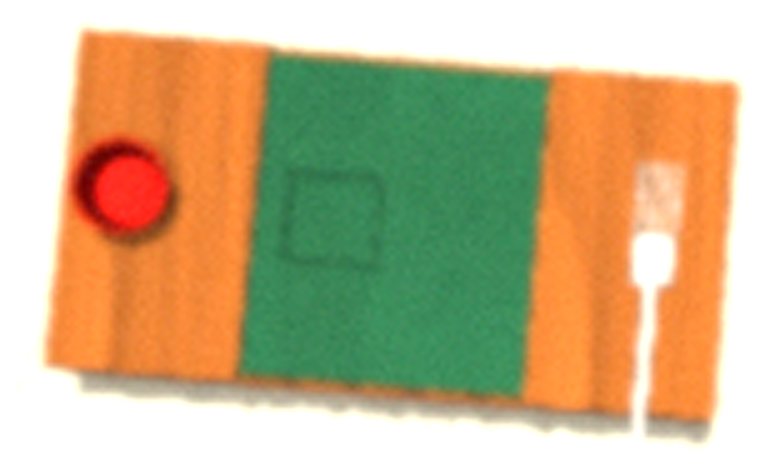

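The enlarged crop shows the seam square with corners near (290,170), (383,176), (377,270) and (280,265). Its centre in the full image is about (256, 233.6), toward the mould side.

```bash
python3 - <<'E'
from workcell import vision,status
from h import *
c=vision.calibration("top")
q=np.array([[290,170],[383,176],[377,270],[280,265]])/5+190-.4
w=cast(c,q,.078);ctr=w.mean(0)
print("sides",np.linalg.norm(w-np.roll(w,1,0),axis=1),"ctr",ctr)
mid=np.array([.5458,.1093]);ex=np.array([.9943,-.107]);ey=np.array([.107,.9943])
d=ctr[:2]-mid;print("off x,y",d@ex,d@ey)
t=mid+ey*(d@ey);print("target",t)
R=np.array(status.state()["orientation"])
p=np.array(status.state()["eef_pos"])
print(((np.r_[t,.15]-p)@R)/.06)
E
```

```text
sides [0.0562098  0.05466622 0.05548754 0.05671943] ctr [0.54982863 0.1457492  0.078     ]
off x,y 0.00010560654421236013 0.0366725069820461
target [0.54972396 0.14576347]
[-7.32221391 -5.22720704  1.13843139]
```

Request:
{"fn": "apply_moves", "kwargs": {
  "rows": [
    [-0.73,-0.52,0,0,0,0],
    [-0.73,-0.52,0,0,0,0],
    [-0.73,-0.52,0,0,0,0],
    [-0.73,-0.52,0,0,0,0],
    [-0.73,-0.52,0,0,0,0]
  ],
  "claw": -1
}}

```text
t: 0.72
eef_pos: [0.4155, 0.3793, 0.2184]
orientation: [[-0.91, 0.416, -0.0], [0.416, 0.91, -0.0], [0.0, -0.0, -1.0]]
contact_force: [0.8, 0.3, 0.5]
gripper_width: 0.509
grasp_force: 0.0
```

Request:
{"fn": "apply_moves", "kwargs": {
  "rows": [
    [-0.73,-0.52,0,0,0,0],
    [-0.73,-0.52,0,0,0,0],
    [-0.73,-0.52,0,0,0,0],
    [0,0,0,0,0,-0.0515],
    [0,0,0,0,0,-0.0515]
  ]
}}

```text
t: 1.35
eef_pos: [0.4958, 0.2404, 0.2183]
orientation: [[-0.995, 0.101, -0.0], [0.101, 0.995, -0.0], [0.0, -0.0, -1.0]]
contact_force: [0.9, -0.0, -0.3]
gripper_width: 0.012
grasp_force: 0.0
```

```bash
cat > go.py <<'E'
from workcell import status
from h import *
import sys
t=np.array([float(x) for x in sys.argv[1:4]])
s=status.state();R=np.array(s["orientation"]);p=np.array(s["eef_pos"])
print(s["t"],p.round(4),"F",np.round(s["contact_force"],2),"w",s["gripper_width"],R.round(3).tolist())
print("rows",((t-p)@R/.06).round(3))
E
python3 go.py .5497 .1458 .12
```

```text
1.35 [0.4958 0.2404 0.2183] F [ 0.9  -0.03 -0.28] w 0.012246995594689437 [[-0.995, 0.101, -0.0], [0.101, 0.995, -0.0], [0.0, -0.0, -1.0]]
rows [-1.054 -1.477  1.639]
```

Request:
{"fn": "apply_moves", "kwargs": {
  "rows": [
    [-0.53,-0.74,0,0,0,0],
    [-0.52,-0.74,0,0,0,0],
    [0,0,0.8,0,0,0],
    [0,0,0.8,0,0,0],
    [0,0,0,0,0,0]
  ]
}}

```text
t: 1.98
eef_pos: [0.5471, 0.1458, 0.1193]
orientation: [[-0.994, 0.105, -0.006], [0.105, 0.994, -0.001], [0.006, -0.002, -1.0]]
contact_force: [-0.1, 0.5, 0.3]
gripper_width: 0.005
grasp_force: 0.0
```

```bash
python3 go.py .5497 .1458 .084; python3 - <<'E'
from workcell import vision
import cv2
p,_=vision.get_image("wrist");cv2.imwrite("pics/w.png",cv2.convertScaleAbs(p,alpha=1.6))
E
```

```text
1.975 [0.5471 0.1458 0.1193] F [-0.11  0.48  0.3 ] w 0.004957921481620752 [[-0.994, 0.105, -0.006], [0.105, 0.994, -0.001], [0.006, -0.002, -1.0]]
rows [-0.046  0.006  0.588]
```

View pics/w.png

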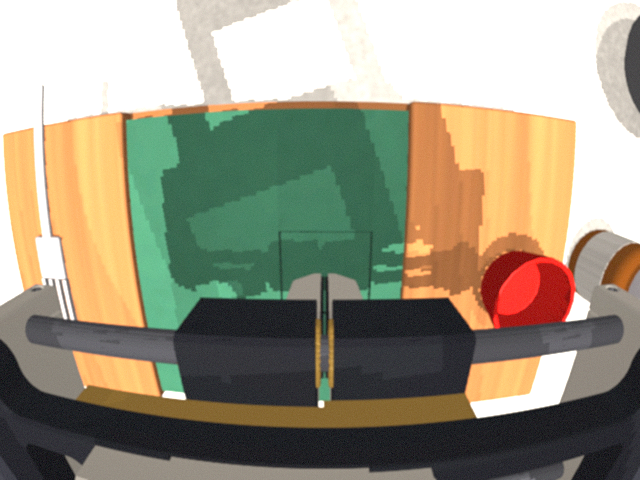

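The close wrist view has the seam at u 280–372 and the fingertips at about u 325, so they are centred over the plate. The mould and fork are clear. I'll go down in small steps, watching the force.

Request:
{"fn": "apply_moves", "kwargs": {
  "rows": [
    [-0.046,0,0.25,0,0,0],
    [0,0,0.25,0,0,0],
    [0,0,0.05,0,0,0],
    [0,0,0,0,0,0]
  ]
}}

```text
t: 2.52
eef_pos: [0.5516, 0.146, 0.0897]
orientation: [[-0.994, 0.105, -0.0], [0.105, 0.994, -0.0], [0.0, -0.0, -1.0]]
contact_force: [0.2, -0.0, 0.2]
gripper_width: 0.003
grasp_force: 0.0
```

Request:
{"fn": "apply_moves", "kwargs": {
  "rows": [
    [0,0,0.03,0,0,0],
    [0,0,0.03,0,0,0],
    [0,0,0.02,0,0,0],
    [0,0,0,0,0,0]
  ]
}}

```text
t: 3.02
eef_pos: [0.5516, 0.146, 0.0848]
orientation: [[-0.994, 0.105, -0.0], [0.105, 0.994, 0.0], [0.0, -0.0, -1.0]]
contact_force: [-0.2, -0.0, -0.2]
gripper_width: 0.004
grasp_force: 0.0
```

```bash
python3 go.py .5497 .1458 .072
```

```text
3.025 [0.5516 0.146  0.0848] F [-0.18 -0.02 -0.21] w 0.003997421526626261 [[-0.994, 0.105, -0.0], [0.105, 0.994, 0.0], [0.0, -0.0, -1.0]]
rows [ 0.031 -0.006  0.213]
```

Request:
{"fn": "apply_moves", "kwargs": {
  "rows": [
    [0.03,0,0.05,0,0,0],
    [0,0,0.04,0,0,0],
    [0,0,0,0,0,0]
  ]
}}

```text
t: 3.4
eef_pos: [0.5497, 0.1462, 0.0792]
orientation: [[-0.994, 0.105, -0.0], [0.105, 0.994, -0.0], [0.0, -0.0, -1.0]]
contact_force: [-0.1, -0.6, 0.5]
gripper_width: 0.01
grasp_force: 0.0
```

Request:
{"fn": "apply_moves", "kwargs": {
  "rows": [
    [0,0,0.025,0,0,0],
    [0,0,0,0,0,0]
  ]
}}

```text
t: 3.65
eef_pos: [0.5499, 0.1462, 0.078]
orientation: [[-0.994, 0.105, 0.0], [0.105, 0.994, 0.0], [-0.0, 0.0, -1.0]]
contact_force: [0.7, -0.4, 0.1]
gripper_width: 0.007
grasp_force: 0.1
```

Request:
{"fn": "apply_moves", "kwargs": {
  "rows": [
    [0,0,0.025,0,0,0],
    [0,0,0,0,0,0]
  ]
}}

```text
t: 3.9
eef_pos: [0.5499, 0.1462, 0.0765]
orientation: [[-0.994, 0.105, 0.0], [0.105, 0.994, 0.0], [-0.0, 0.0, -1.0]]
contact_force: [-0.4, 0.4, 2.5]
gripper_width: 0.007
grasp_force: 1.1
```

The contact is at plate height, with the spring giving about 2.5 N. Now I'll press it in.

Request:
{"fn": "apply_moves", "kwargs": {
  "rows": [
    [0,0,0.03,0,0,0],
    [0,0,0.03,0,0,0],
    [0,0,0,0,0,0]
  ]
}}

```text
t: 4.28
eef_pos: [0.5499, 0.1462, 0.0728]
orientation: [[-0.994, 0.105, 0.0], [0.105, 0.994, 0.0], [-0.0, 0.0, -1.0]]
contact_force: [-0.3, 0.0, 4.0]
gripper_width: 0.005
grasp_force: 1.8
```

Request:
{"fn": "apply_moves", "kwargs": {
  "rows": [
    [0,0,0.015,0,0,0],
    [0,0,0,0,0,0],
    [0,0,0,0,0,0],
    [0,0,0,0,0,0]
  ]
}}

```text
t: 4.78
eef_pos: [0.5499, 0.1462, 0.0722]
orientation: [[-0.994, 0.105, 0.0], [0.105, 0.994, 0.0], [-0.0, 0.0, -1.0]]
contact_force: [-1.0, 0.2, 5.5]
gripper_width: 0.007
grasp_force: 3.1
```

```bash
cat > look.py <<'E'
import sys
from workcell import vision
from h import *
for n in ("top","scene"):
    p,d=vision.get_image(n);cv2.imwrite(f"pics/{n}_{sys.argv[1]}.png",p)
    if n=="scene": cv2.imwrite(f"pics/sc_{sys.argv[1]}.png",cv2.resize(p[150:320,230:450],None,fx=3,fy=3))
E
python3 go.py .5497 .1458 .072; python3 look.py 1
```

```text
4.775 [0.5499 0.1462 0.0722] F [-1.04  0.16  5.51] w 0.006619320129159767 [[-0.994, 0.105, 0.0], [0.105, 0.994, 0.0], [-0.0, 0.0, -1.0]]
rows [ 0.003 -0.007  0.004]
```

View pics/sc_1.png

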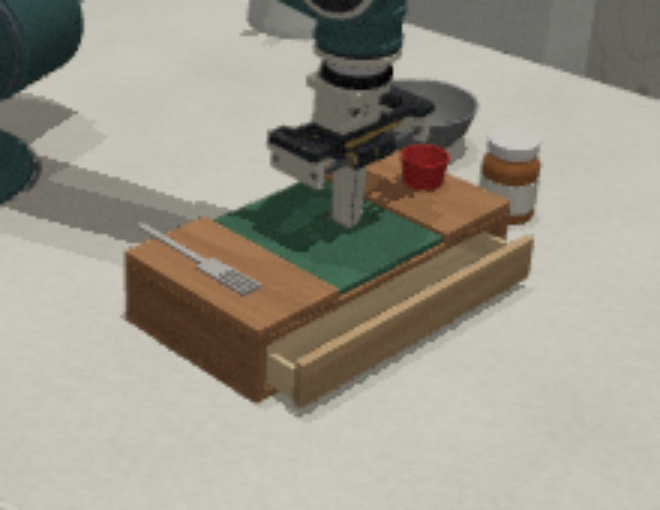

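The drawer has sprung open: its front edge runs from about (298, 370) to (530, 245) in the crop. The fork and mould haven't moved. Next I'll lift straight up and clear.

Request:
{"fn": "apply_moves", "kwargs": {
  "rows": [
    [0,0,-0.1,0,0,0],
    [0,0,-0.3,0,0,0],
    [0,0,-0.7,0,0,0],
    [0,0,-0.8,0,0,0],
    [0,0,-0.8,0,0,0]
  ]
}}

```text
t: 5.5
eef_pos: [0.5495, 0.1461, 0.2365]
orientation: [[-0.994, 0.105, 0.0], [0.105, 0.994, 0.0], [-0.0, 0.0, -1.0]]
contact_force: [-0.4, -0.4, -0.3]
gripper_width: 0.006
grasp_force: 0.0
```

Request:
{"fn": "apply_moves", "kwargs": {
  "rows": [
    [0.7,0,0,0,0,0],
    [0.7,0,0,0,0,0],
    [0.7,0,0,0,0,0],
    [0,0,0,0,0,0],
    [0,0,0,0,0,0]
  ]
}}

```text
t: 6.12
eef_pos: [0.4248, 0.1594, 0.2347]
orientation: [[-0.994, 0.105, 0.001], [0.105, 0.994, 0.0], [-0.001, 0.0, -1.0]]
contact_force: [1.3, -1.1, 0.2]
gripper_width: 0.0
grasp_force: 0.0
```

```bash
python3 go.py .5 .15 .22; python3 look.py 2
```

```text
6.125 [0.4248 0.1594 0.2347] F [ 1.29 -1.07  0.22] w 0.00030355108602864194 [[-0.994, 0.105, 0.001], [0.105, 0.994, 0.0], [-0.001, 0.0, -1.0]]
rows [-1.263 -0.024  0.247]
```

View pics/sc_2.png

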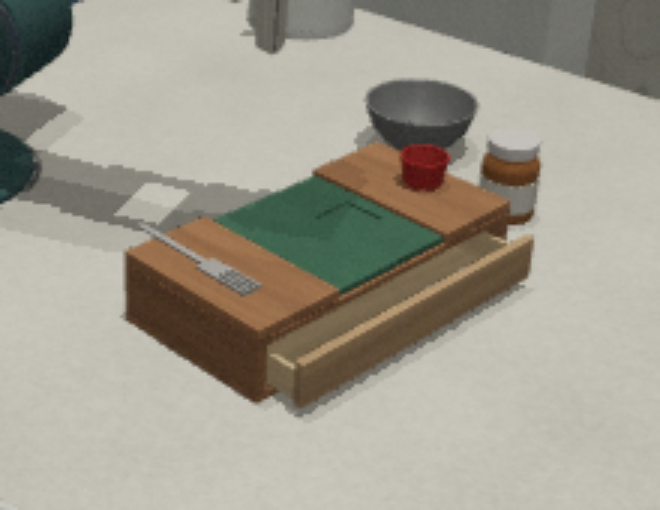

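The drawer is standing open, the plate has sprung back, nothing else has moved, and the arm is clear.

```bash
python3 -c "
from workcell import bot
print(bot.close_job())"
```

```text
the job is handed in; nothing more can be done
None
```

The push plate was located by its seam in the camera images, confirmed by touch and pressed in; the drawer sprang open by itself, nothing else on the chest moved, the arm is clear, and the job is handed in at about 6 s.

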